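Lay the carton down and shut the medicine case

ROBOT

A 6-joint arm with a two-finger parallel gripper is mounted at the origin on a cart in front of the work surface, level with it; the furniture and walls round the work are solid. World frame = base frame: x ahead of the robot, y to its left, z up, the work surface at z = 0. Lengths are in m, angles in rad, forces in N, time in s.
With the tool pointing down it reaches from about 0.3 to 0.85 m from the base axis. Payload 4.2 kg.
Tool frame: the origin (TCP) lies at the very end of the fingers, on their centre line; the grasp point (between the pads) lies 19 mm behind it; z points along the fingers, y is the line along which they close (so a half turn about z gives the same grasp; the last joint's range is limited). The gripper opens to 91 mm and grips with 3 to 60 N. Pads are 32 mm wide; open, the fingers measure 118 mm over their backs; the gripper's body (76 mm by 178 mm) begins 60 mm behind the grasp point.
Start: joints at [-1.266, 0.32, 1.565, -0, 1.257, -0.02], TCP at [0.183, -0.545, 0.214] pointing down, gripper open.
Joint ranges: [-3.11, 3.11], [-0.84, 2.01], [0.21, 2.61], [-1.34, 4.49], [0.05, 2.63], [-2.56, 2.56]. Speed limits (rad/s): [2.57, 2.57, 3.14, 3.14, 3.14, 3.14].

INTERFACE

Orientations are given as a unit quaternion [w, x, y, z].
In Python, from cell import sense, viewer, ticket gives the robot as it stands.
- The arm moves only by the tool apply_moves, never from a script. Its argument "steps" is a list of rows, each an object of numbers: "dx", "dy", "dz": the shift along the tool's x, y, z in units of 40 mm (1.0 is 40 mm); "wx", "wy", "wz": the turn, a rotation vector about the tool's x, y, z in units of 5 degrees (1.0 is 5 degrees); "fingers": the opening in per cent of the stroke, from 0 (shut) to 100 (fully open). A call has 1 to 10 rows; each row is the pose to reach, as a shift and turn from the pose commanded when the call began, along the tool's axes at that moment; what a row does not reach only later rows make up. A row lasts 1/10 s, in which the tool goes at most 50 mm and 8.59 degrees, less where a joint would pass 70% of its speed; a pose out of reach is approached as far as the arm can. A call with a gripper value outside its range is refused whole. The fingers move at their own pace and stop on an object; "force" is the grip in N (left out, the last holds). Time passes only in rows, so rows that repeat a pose let the fingers close. It gives the time, the measured TCP pose, the force, the opening and the grip force at its end, in the units of the state.
- sense(): the state, without advancing time (a new reading comes with each control period).
- viewer.snapshot(name): name is "scene" or "top" or "wrist"; returns a dict with "pixels" (384x512x3 uint8, blue, green, red), "K" (3x3 intrinsics, pixels), "distortion" ([k1, k2, p1, p2, k3] as OpenCV has them; the pictures are not rectified), "extrinsics" (4x4, takes a point from world to camera coordinates). Camera axes: x right, y up, looking along -z (the intrinsics and any distortion apply to the point x, -y, -z); pixel columns grow to the right and rows downward; lengths in m; the calibration is good to about 2 mm. A picture is of the moment at which its call begins. There is no depth.
- ticket.close_job(): hands the job in; it is judged then, once.
The state is a dict: "time": time; "joints": joint angles; "qd": joint speeds; "joint_efforts": joint torques, N m; "tool_pos": TCP position; "tool_rot": TCP orientation; "wrist_force": force on the tool from outside, world axes, zero at the start; "moment": the same for the moment, N m; "opening": finger opening in m; "gripper_force": force on a finger pad.
Only numpy, scipy, OpenCV 4.12 (cv2) and the standard library are available. Lean on these libraries where they do the work, as an engineer would, in place of code of your own. Each camera call takes 0.05 s, during which the arm holds its last target. There are 200 camera calls.

TASK

A medicine carton was put into the open medicine case standing on end, so the lid cannot close over it. Push the top of the carton gently with a fingertip, away from the end wall beside it, so that it tips over and lies flat on its side in its own compartment; then push the lid over from behind and see it fully shut. Only push: do not pinch or pick anything up, and leave the fingertip oximeter and the other things on the desk alone.

Things in the scene. Friction and masses are not known exactly. Their poses are not given: they have to be found in the camera images.
- case: Grey plastic medicine case, fixed. Origin: centre of its underside, on the worktop (z = 0). Outside 155 mm (x) by 170 mm (y), rim 56 mm high, walls and floor 4 mm. A 3 mm partition along y at x = 0, its top 40 mm high, makes two compartments, each 72 mm (x) by 162 mm (y), centred at x = -37.5 and +37.5 mm. +x points roughly to the robot's right (the hinge side), +y away from the robot.
- lid (a joint): Lid angle in rad: 0 fully shut (flat on the rim), 1.57 upright, starts at 2.0 to 2.1, stop at 2.2. The hinge runs along the case's y at its +x top edge. Slightly stiff and damped: the lid (150 g) stays put near upright and sinks shut by itself in 1 to 2 s once pushed over to below about 0.8 rad.
- lid_hinge (a point): Middle of the hinge line: case x = +77.5 mm, y = 0, z = 56 mm.
- lid_edge (a point): Middle of the lid's free edge, on its outer face, 155 mm from the hinge line. The lid is 155 x 170 mm, 8 mm thick, 4 mm at the border, with a tab 40 mm wide standing out another 9 mm in the middle of the free edge. Shut, its underside is level with the rim.
- carton: White medicine carton 35 x 55 x 100 mm, 45 to 90 g, loose, standing on end at one end of either compartment (case y = +-48 to +-60 mm), its 35 mm side along the case's y; the rest of that compartment is free. Origin: centre of its standing end, 4 mm above the worktop; top at 104 mm. Its z is up while it stands, level when it lies; its 35 mm side lies 20 deg from its x (towards its y).
- carton_mid (a point): Centre of the carton, 50 mm from the standing end; 54 mm above the worktop while it stands, about 21 mm when it lies flat.
- oximeter: Blue and white fingertip oximeter 60 x 54 x 30 mm, loose on the floor of the other compartment. Origin: centre of its underside. To be left alone.
- stamp: Self-inking stamp 41 x 57 x 95 mm, red with black grip, loose on the worktop behind the label printer. Origin: centre of its underside. To be left alone.
- sanitiser: Pump bottle of hand sanitiser 48 x 75 x 184 mm, loose on the worktop. Origin: centre of its underside. To be left alone.
- pill_bottle: Brown medicine bottle with white cap, 46 mm across, 85 mm high, loose on the worktop. Origin: centre of its underside. To be left alone.

How it is judged:
On the way, in this order (a step that is already met when the one before it is completed fails the run):
1. the carton lies on its side in the case, the lid still open (angle between carton's own z axis and vertical between 1.45 and 1.69 rad and height (world z) of carton_mid below 0.028 m and value of joint lid above 1 rad), for 0.2 s.
2. the lid is shut (value of joint lid below 0.03 rad), for 0.2 s.
At the end, for the whole second after the job is handed in: The lid is shut to within 0.03 rad; the carton lies still on its side on the floor of its own compartment (its long axis level to within 0.12 rad, its centre less than 28 mm above the worktop and at least 55 mm sideways from the oximeter) (value of joint lid below 0.03 rad and angle between carton's own z axis and vertical between 1.45 and 1.69 rad and height (world z) of carton_mid below 0.028 m and horizontal distance between carton_mid and oximeter above 0.055 m and x of carton_mid in the frame of case between -0.074 and 0.074 m and y of carton_mid in the frame of case between -0.081 and 0.081 m and linear speed of carton below 0.02 m/s); the robot touches nothing.
It fails at once if the carton is lifted or carried (its centre rises more than 80 mm above the worktop) (height (world z) of carton_mid above 0.08 m).
It fails at once if the fingers pinch or ram the carton (over 15 N) (contact force between the fingers and carton above 15 N).
It fails at once if the oximeter is disturbed (distance of oximeter from where it was at the start of the episode above 0.025 m).
It fails at once if a thing on the desk is disturbed (distance of any of stamp, sanitiser, pill_bottle from where it was at the start of the episode above 0.02 m).
It also fails if it takes over 54 s, if anything falls off the work surface, if the arm or the gripper's body presses on something with over 40 N, if the wrist force passes 120 N, or if a joint passes its speed limit or range.

## Working session

There is one attempt and no reset: what is moved stays moved. The work goes in short steps, Python scripts to look and compute and a tool call to move; the robot and the scene stay as the last step left them, time stands still between calls to the robot, and variables do not carry over. Pictures are saved under pics/ and viewed, at most 10 in all, crops included, and the job is handed in when it is done.

Besides the shell and the picture viewer there is one more tool, called after "Emit:" as name(argument=value, ...) on one line, values as JSON. apply_moves: Moves the arm, as the interface text tells. Its arguments: {"type":"object","properties":{"steps":{"type":"array","items":{"type":"object","properties":{"dx":{"type":"number"},"dy":{"type":"number"},"dz":{"type":"number"},"wx":{"type":"number"},"wy":{"type":"number"},"wz":{"type":"number"},"fingers":{"type":"number"}}}},"force":{"type":"number"}},"required":["steps"]}

```bash
mkdir -p pics
python3 - <<'E'
from cell import sense,viewer
import cv2,json,numpy as np
s=sense();print(s)
for n in("scene","top"):
    d=viewer.snapshot(n);cv2.imwrite(f"pics/{n}0.png",cv2.resize(d["pixels"],(800,600)));print(n,d["K"],d["distortion"],d["extrinsics"])
    cv2.imwrite(f"{n}_raw.png",d["pixels"])
    np.savez(f"{n}.npz",K=d["K"],D=d["distortion"],E=d["extrinsics"])
E
```

```text
{'time': 0.0, 'joints': array([-1.26598775e+00,  3.20268199e-01,  1.56570043e+00,  1.12802319e-05,
        1.25738911e+00, -2.00133501e-02]), 'qd': array([-6.75906508e-04,  3.78552789e-05,  1.05960677e-03, -3.11820862e-04,
        1.18287725e-03, -9.08698196e-04]), 'joint_efforts': array([-6.54964751e-04, -4.12462378e+01, -2.31975496e+01,  7.27312826e-02,
        4.56398574e-02, -1.54705294e-04]), 'tool_pos': array([ 0.18334695, -0.54443886,  0.21312559]), 'tool_rot': array([-8.74371332e-04,  9.86840202e-01,  1.61696124e-01, -1.19938140e-04]), 'wrist_force': array([-0.13992048, -0.18603129, -0.33251266]), 'moment': array([0.05867589, 0.01442863, 0.01155533]), 'gripper_force': 0.0, 'opening': 0.09083689959056618}
scene [[452.2494285    0.         256.35107743]
 [  0.         452.2494285  191.06042996]
 [  0.           0.           1.        ]] [-0.16895356  0.          0.          0.          0.        ] [[-0.29907552 -0.95395947  0.02269716  0.23647913]
 [ 0.66373218 -0.19087956  0.72320439 -0.41734549]
 [-0.68557525  0.23135756  0.690261   -0.61258468]
 [ 0.          0.          0.          1.        ]]
top [[446.57391131   0.         252.18036212]
 [  0.         446.57391131 186.81217866]
 [  0.           0.           1.        ]] [0.03265813 0.         0.         0.         0.        ] [[ 1.70587685e-02 -9.99852354e-01  2.06610474e-03  4.88035737e-02]
 [ 9.92878528e-01  1.71833855e-02  1.17885366e-01 -5.56574720e-01]
 [-1.17903463e-01  4.04118713e-05  9.93025061e-01 -1.00442042e+00]
 [ 0.00000000e+00  0.00000000e+00  0.00000000e+00  1.00000000e+00]]
```

View pics/scene0.png

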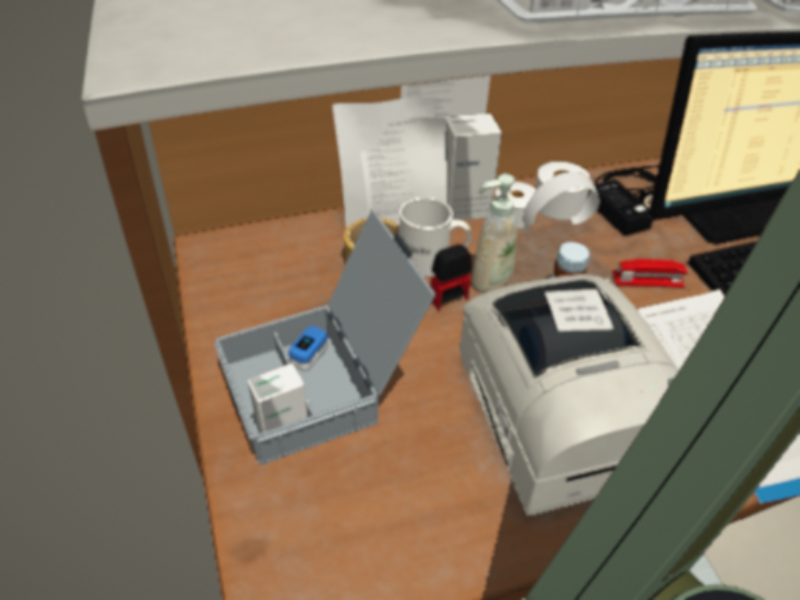

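View pics/top0.png

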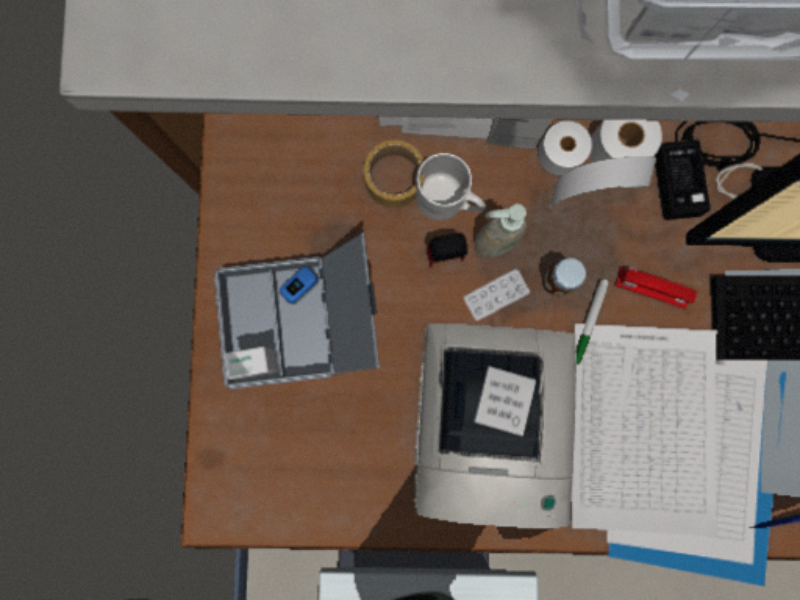

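```bash
cat > h.py <<'E'
import cv2,numpy as np
def load(n):
    z=np.load(n+".npz");return z["K"],z["D"],z["E"]
def toplane(n,uv,z):
    K,D,E=load(n);p=cv2.undistortPoints(np.array(uv,float).reshape(-1,1,2),K,D)[:,0]
    d=np.c_[p[:,0],-p[:,1],-np.ones(len(p))]@E[:3,:3];c=-E[:3,:3].T@E[:3,3]
    return c+d*((z-c[2])/d[:,2])[:,None]
def proj(n,P):
    K,D,E=load(n);q=np.atleast_2d(P)@E[:3,:3].T+E[:3,3]
    return cv2.projectPoints(q*[1,-1,-1],np.zeros(3),np.zeros(3),K,D)[0][:,0]
E
python3 - <<'E'
from h import *
s=1.5625
print(toplane("top",np.array([[217,270],[322,257],[228,387],[331,375]])/s,.056))
print(toplane("scene",np.array([[217,340],[328,308],[262,462],[377,405]])/s,.056))
a=cv2.imread("top_raw.png")[150:260,125:255];b=cv2.imread("scene_raw.png")[125:305,130:285]
o=np.zeros((600,800,3),np.uint8)
a=cv2.resize(a,None,fx=3,fy=3,interpolation=2);b=cv2.resize(b,None,fx=2.6,fy=2.6*1,interpolation=2)
o[:a.shape[0],:a.shape[1]]=a;o[:b.shape[0],395:395+b.shape[1]]=b[:,:405]
cv2.imwrite("pics/c1.png",o)
E
```

```text
[[0.58052079 0.31640672 0.056     ]
 [0.60241499 0.16445323 0.056     ]
 [0.41226407 0.29274529 0.056     ]
 [0.43155044 0.14654155 0.056     ]]
[[0.57813247 0.3153406  0.056     ]
 [0.59589913 0.16423491 0.056     ]
 [0.37960986 0.29042311 0.056     ]
 [0.42096736 0.1463136  0.056     ]]
```

View pics/c1.png

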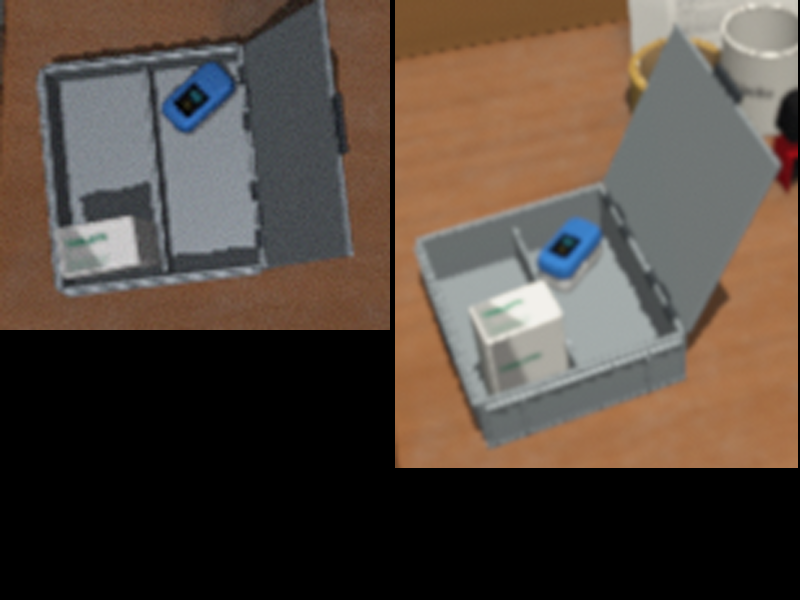

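The crops show the case at left. The rim corners in the top crop are at about (40,68), (243,46), (62,293), (263,268), and the carton stands at the near end of the left compartment with its top face spanning about (58,230) to (138,268). The oximeter is in the right compartment.

Run:
```python
from h import *
from scipy.optimize import least_squares as L
t=np.array([[40,68],[243,46],[62,293],[263,268]])/3+[125,150]
s=(np.array([[418,240],[603,187],[487,405],[683,337]])-[395,0])/2.6+[130,125]
M=np.array([[-77.5,85,56],[77.5,85,56],[-77.5,-85,56],[77.5,-85,56]])/1e3
def W(p,X): c,n=np.cos(p[2]),np.sin(p[2]);return X@np.array([[c,n,0],[-n,c,0],[0,0,1]])+[p[0],p[1],0]
f=lambda p:np.r_[proj("top",W(p,M))-t,proj("scene",W(p,M))-s].ravel()
r=L(f,[.5,.23,-1.7]);p=r.x;print(p,np.degrees(p[2]));print(r.fun.reshape(-1,2).round(1))
np.save("case.npy",p)
# carton
k=np.array([[58,232],[133,217],[138,265],[62,277]])/3+[125,150]
k2=(np.array([[471,308],[548,284],[563,322],[485,349]])-[395,0])/2.6+[130,125]
c,n=np.cos(p[2]),np.sin(p[2]);R=np.array([[c,n],[-n,c]])
for nme,q in(("top",k),("scene",k2)):
    P=toplane(nme,q,.104);l=(P[:,:2]-p[:2])@R.T;print(nme,P.mean(0),(l*1e3).round(0).tolist(),l.mean(0))
# lid edge corner
e=np.array([[325,3],[352,255]])/3+[125,150]; es=(np.array([[677,27],[778,162]])-[395,0])/2.6+[130,125]
for a in np.arange(1.9,2.25,.05):
    X=np.array([[77.5-155*np.cos(a),y,56+155*np.sin(a)] for y in(85,-85)])/1e3
    print(round(a,2),(proj("top",W(p,X))-e).round(1).tolist(),(proj("scene",W(p,X))-es).round(1).tolist())
print("case x axis",c,n)
# shelf front edge: match over heights
for z in(.3,.4,.5,.6): print(z,toplane("top",np.array([[70,103],[640,113]])/1.5625,z).round(3).tolist(),toplane("scene",np.array([[90,125],[680,35]])/1.5625,z).round(3).tolist())
```

```text
[ 0.50600831  0.22874433 -1.4361403 ] -82.28477823512955
[[ 0.3  0.4]
 [ 0.5 -0.1]
 [-0.4  0.4]
 [ 1.9  0.4]
 [-0.9 -0.1]
 [-0.2 -1.4]
 [-2.9  0.8]
 [ 1.8 -0.7]]
top [0.44552392 0.25827424 0.104     ] [[-64.0, -42.0], [-11.0, -37.0], [-10.0, -72.0], [-64.0, -74.0]] [-0.03738259 -0.05597248]
scene [0.44370121 0.2570769  0.104     ] [[-63.0, -39.0], [-8.0, -40.0], [-10.0, -76.0], [-65.0, -77.0]] [-0.03644079 -0.05793943]
1.9 [[-8.8, -1.1], [-8.0, 1.6]] [[-7.7, -2.1], [-7.1, 1.8]]
1.95 [[-5.0, -1.3], [-4.2, 1.2]] [[-4.2, -1.9], [-3.3, 1.8]]
2.0 [[-1.4, -1.4], [-0.5, 0.8]] [[-0.8, -1.5], [0.4, 1.9]]
2.05 [[2.2, -1.4], [3.1, 0.4]] [[2.5, -1.0], [4.0, 2.3]]
2.1 [[5.7, -1.4], [6.6, -0.0]] [[5.7, -0.2], [7.4, 2.7]]
2.15 [[9.0, -1.4], [10.0, -0.4]] [[8.7, 0.6], [10.6, 3.4]]
2.2 [[12.2, -1.3], [13.2, -0.8]] [[11.7, 1.7], [13.7, 4.2]]
2.25 [[15.3, -1.2], [16.3, -1.1]] [[14.4, 2.8], [16.6, 5.2]]
case x axis 0.13424945510917777 -0.9909475686447234
0.3 [[0.732, 0.427, 0.3], [0.732, -0.216, 0.3]] [[0.739, 0.418, 0.3], [0.801, -0.462, 0.3]]
0.4 [[0.693, 0.378, 0.4], [0.693, -0.18, 0.4]] [[0.545, 0.387, 0.4], [0.593, -0.283, 0.4]]
0.5 [[0.654, 0.33, 0.5], [0.654, -0.144, 0.5]] [[0.352, 0.356, 0.5], [0.384, -0.105, 0.5]]
0.6 [[0.614, 0.282, 0.6], [0.615, -0.108, 0.6]] [[0.158, 0.325, 0.6], [0.176, 0.074, 0.6]]
```

```bash
cat > g.py <<'E'
from h import *
from scipy.spatial.transform import Rotation as R
from cell import sense,viewer
p=np.load("case.npy");c,n=np.cos(p[2]),np.sin(p[2])
def w(x,y,z): return np.array([p[0]+c*x-n*y,p[1]+n*x+c*y,z])   # case m -> world
def goal(P,yaw=97.7):
    """units to world point P, tool down, tool x at yaw"""
    s=sense();q=s["tool_rot"];T=R.from_quat([q[1],q[2],q[3],q[0]])
    a=np.radians(yaw);G=R.from_matrix(np.array([[np.cos(a),np.sin(a),0],[np.sin(a),-np.cos(a),0],[0,0,-1]]))
    d=T.inv().apply(P-s["tool_pos"])/.04;r=np.degrees((T.inv()*G).as_rotvec())/5
    print("goal",P.round(3),"d",d.round(2),"w",r.round(2))
def st():
    s=sense();X=s["tool_pos"];d=X[:2]-p[:2]
    print("t",round(s["time"],2),"tcp",X.round(4),"case",round(c*d[0]+n*d[1],4),round(-n*d[0]+c*d[1],4),"F",s["wrist_force"].round(2),"j",s["joints"].round(2))
E
python3 - <<'E'
from g import *
st();goal(w(-.037,-.115,.31));goal(w(-.037,-.115,.31),18.6)
# printer left-top corner heights: triangulate approx from top (427,325),(415,510) & scene (468,300)
for z in(0.,.1,.15,.2): print(z,toplane("top",np.array([[425,326],[417,515]])/1.5625,z).round(3).tolist(),toplane("scene",np.array([[468,300],[530,500]])/1.5625,z).round(3).tolist())
E
```

```text
t 0.1 tcp [ 0.1834 -0.5445  0.2132] case 0.7229 -0.4235 F [-1.53 -0.2   0.4 ] j [-1.27  0.32  1.57 -0.    1.26 -0.02]
goal [0.387 0.25  0.31 ] d [ 11.17 -17.2   -2.39] w [-2.000e-02 -1.000e-02 -1.582e+01]
goal [0.387 0.25  0.31 ] d [ 11.17 -17.2   -2.39] w [-0.02 -0.    0.  ]
0.0 [[0.508, 0.01, 0.0], [0.229, 0.019, 0.0]] [[0.612, -0.048, 0.0], [0.278, 0.003, 0.0]]
0.1 [[0.501, 0.015, 0.1], [0.248, 0.023, 0.1]] [[0.517, -0.002, 0.1], [0.229, 0.043, 0.1]]
0.15 [[0.497, 0.017, 0.15], [0.258, 0.024, 0.15]] [[0.469, 0.022, 0.15], [0.205, 0.063, 0.15]]
0.2 [[0.494, 0.019, 0.2], [0.268, 0.026, 0.2]] [[0.421, 0.045, 0.2], [0.181, 0.082, 0.2]]
```

Emit:
apply_moves(steps=[{"dz": -1.2,"fingers": 0},{"dz": -2.4,"fingers": 0},{"dx": 1,"dy": -1.5,"dz": -2.4,"fingers": 0},{"dx": 1.6,"dy": -2.5,"dz": -2.4,"fingers": 0,"wz": -1.5},{"dx": 2.2,"dy": -3.5,"dz": -2.4,"fingers": 0,"wz": -3},{"dx": 2.8,"dy": -4.5,"dz": -2.4,"fingers": 0,"wz": -4},{"dx": 3.4,"dy": -5.5,"dz": -2.4,"fingers": 0,"wz": -5},{"dx": 4.0,"dy": -6.5,"dz": -2.4,"fingers": 0,"wz": -6},{"dx": 4.6,"dy": -7.5,"dz": -2.4,"fingers": 0,"wz": -7},{"dx": 5.2,"dy": -8.5,"dz": -2.4,"fingers": 0,"wz": -8}], force=30)

```text
schema error: expected keys dx, dy, dz, wx, wy, wz, fingers
```

```bash
python3 -c "
from g import *
st();goal(w(-.037,-.115,.31))"
```

```text
t 0.1 tcp [ 0.1834 -0.5445  0.2132] case 0.7229 -0.4235 F [-1.53 -0.2   0.4 ] j [-1.27  0.32  1.57 -0.    1.26 -0.02]
goal [0.387 0.25  0.31 ] d [ 11.17 -17.2   -2.39] w [-2.000e-02 -1.000e-02 -1.582e+01]
```

All keys are required.

Emit:
apply_moves(steps=[{"dx": 0,"dy": 0,"dz": -1.2,"wx": 0,"wy": 0,"wz": 0,"fingers": 0},{"dx": 0,"dy": 0,"dz": -2.4,"wx": 0,"wy": 0,"wz": 0,"fingers": 0},{"dx": 0.7,"dy": -1,"dz": -2.4,"wx": 0,"wy": 0,"wz": -1,"fingers": 0},{"dx": 1.3,"dy": -2,"dz": -2.4,"wx": 0,"wy": 0,"wz": -2,"fingers": 0},{"dx": 1.9,"dy": -3,"dz": -2.4,"wx": 0,"wy": 0,"wz": -3,"fingers": 0},{"dx": 2.6,"dy": -4,"dz": -2.4,"wx": 0,"wy": 0,"wz": -4,"fingers": 0},{"dx": 3.2,"dy": -5,"dz": -2.4,"wx": 0,"wy": 0,"wz": -5,"fingers": 0},{"dx": 3.9,"dy": -6,"dz": -2.4,"wx": 0,"wy": 0,"wz": -6,"fingers": 0},{"dx": 4.5,"dy": -7,"dz": -2.4,"wx": 0,"wy": 0,"wz": -7,"fingers": 0},{"dx": 5.2,"dy": -8,"dz": -2.4,"wx": 0,"wy": 0,"wz": -8,"fingers": 0}], force=30)

```text
time: 1.1
tool_pos: [0.278, -0.1734, 0.3097]
tool_rot: [0.0, 0.872, 0.49, 0.0]
wrist_force: [1.7, -0.5, 0.2]
opening: 0.0139
gripper_force: 0.0
```

```bash
python3 -c "
from g import *
st();goal(w(-.037,-.115,.31))"
```

```text
t 1.1 tcp [ 0.278  -0.1734  0.3097] case 0.3679 -0.2799 F [ 1.65 -0.55  0.19] j [-0.59 -0.14  1.85  0.    1.44 -0.05]
goal [0.387 0.25  0.31 ] d [ 1.046e+01 -3.160e+00 -1.000e-02] w [ 0.   -0.   -7.79]
```

Emit:
apply_moves(steps=[{"dx": 1,"dy": -0.3,"dz": 0,"wx": 0,"wy": 0,"wz": -0.8,"fingers": 0},{"dx": 2.1,"dy": -0.6,"dz": 0,"wx": 0,"wy": 0,"wz": -1.6,"fingers": 0},{"dx": 3.2,"dy": -1,"dz": 0,"wx": 0,"wy": 0,"wz": -2.4,"fingers": 0},{"dx": 4.3,"dy": -1.3,"dz": 0,"wx": 0,"wy": 0,"wz": -3.2,"fingers": 0},{"dx": 5.4,"dy": -1.6,"dz": 0,"wx": 0,"wy": 0,"wz": -4,"fingers": 0},{"dx": 6.5,"dy": -2,"dz": 0,"wx": 0,"wy": 0,"wz": -4.8,"fingers": 0},{"dx": 7.6,"dy": -2.3,"dz": 0,"wx": 0,"wy": 0,"wz": -5.6,"fingers": 0},{"dx": 8.7,"dy": -2.7,"dz": 0,"wx": 0,"wy": 0,"wz": -6.4,"fingers": 0},{"dx": 9.7,"dy": -3,"dz": 0,"wx": 0,"wy": 0,"wz": -7.2,"fingers": 0},{"dx": 10.45,"dy": -3.15,"dz": 0,"wx": 0,"wy": 0,"wz": -7.8,"fingers": 0}])

```text
time: 2.1
tool_pos: [0.3884, 0.2497, 0.3094]
tool_rot: [-0.0, 0.657, 0.754, -0.0]
wrist_force: [0.7, 0.3, -0.3]
opening: 0.0002
gripper_force: 0.0
```

```bash
python3 -c "
from g import *
st();goal(w(-.037,-.12,.09));goal(w(-.037,-.05,.09))"
```

```text
t 2.1 tcp [0.3884 0.2497 0.3094] case -0.0366 -0.1137 F [ 0.68  0.34 -0.33] j [0.55 0.09 1.63 0.   1.43 0.41]
goal [0.382 0.249 0.09 ] d [ 0.01 -0.15  5.48] w [-0.01  0.    0.04]
goal [0.451 0.259 0.09 ] d [0.01 1.6  5.48] w [-0.01  0.    0.04]
```

Emit:
apply_moves(steps=[{"dx": 0,"dy": -0.15,"dz": 1,"wx": 0,"wy": 0,"wz": 0,"fingers": 0},{"dx": 0,"dy": -0.15,"dz": 2,"wx": 0,"wy": 0,"wz": 0,"fingers": 0},{"dx": 0,"dy": -0.15,"dz": 3,"wx": 0,"wy": 0,"wz": 0,"fingers": 0},{"dx": 0,"dy": -0.15,"dz": 4,"wx": 0,"wy": 0,"wz": 0,"fingers": 0},{"dx": 0,"dy": -0.15,"dz": 5,"wx": 0,"wy": 0,"wz": 0,"fingers": 0},{"dx": 0,"dy": -0.15,"dz": 5.45,"wx": 0,"wy": 0,"wz": 0,"fingers": 0},{"dx": 0,"dy": -0.15,"dz": 5.45,"wx": 0,"wy": 0,"wz": 0,"fingers": 0}])

```text
time: 2.8
tool_pos: [0.3805, 0.245, 0.0892]
tool_rot: [-0.001, 0.659, 0.752, -0.004]
wrist_force: [-0.1, 0.4, 0.6]
opening: 0.0004
gripper_force: 0.0
```

Run:
```python
from g import *
st();goal(w(-.037,-.09,.09))
o=np.zeros((600,800,3),np.uint8)
a=cv2.resize(viewer.snapshot("top")["pixels"][130:270,120:260],(400,400));b=cv2.resize(viewer.snapshot("scene")["pixels"][120:320,120:320],(400,400))
o[:400,:400]=a;o[:400,400:]=b
cv2.imwrite("pics/c2.png",o)
```

```text
t 2.8 tcp [0.3805 0.245  0.0892] case -0.033 -0.1222 F [-0.07  0.42  0.56] j [ 0.55  0.26  2.01 -0.    0.88  0.41]
goal [0.412 0.253 0.09 ] d [ 0.1   0.8  -0.03] w [-0.08  0.03 -0.02]
```

View pics/c2.png

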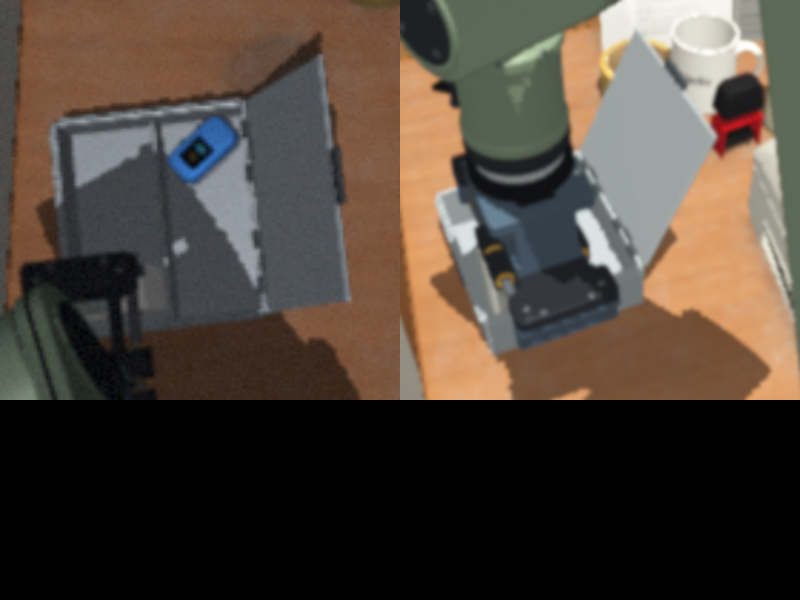

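The gripper (top crop near (80,275)) hides the carton, but the fingers are behind it at the near end, so I'll push slowly and watch the force.

Emit:
apply_moves(steps=[{"dx": 0.1,"dy": 0.3,"dz": 0,"wx": 0,"wy": 0,"wz": 0,"fingers": 0},{"dx": 0.1,"dy": 0.6,"dz": 0,"wx": 0,"wy": 0,"wz": 0,"fingers": 0},{"dx": 0.1,"dy": 0.7,"dz": 0,"wx": 0,"wy": 0,"wz": 0,"fingers": 0},{"dx": 0.1,"dy": 0.8,"dz": 0,"wx": 0,"wy": 0,"wz": 0,"fingers": 0},{"dx": 0.1,"dy": 0.9,"dz": 0,"wx": 0,"wy": 0,"wz": 0,"fingers": 0},{"dx": 0.1,"dy": 1.0,"dz": 0,"wx": 0,"wy": 0,"wz": 0,"fingers": 0}])

```text
time: 3.5
tool_pos: [0.422, 0.2555, 0.0919]
tool_rot: [-0.0, 0.659, 0.752, -0.0]
wrist_force: [-0.2, 0.2, -0.3]
opening: 0.0005
gripper_force: 0.1
```

```bash
python3 -c "
from g import *
st()"
```

```text
t 3.5 tcp [0.422  0.2555 0.0919] case -0.0378 -0.0797 F [-0.22  0.19 -0.29] j [ 0.52  0.31  1.92 -0.    0.91  0.39]
```

Emit:
apply_moves(steps=[{"dx": 0,"dy": 0.1,"dz": 0,"wx": 0,"wy": 0,"wz": 0,"fingers": 0},{"dx": 0,"dy": 0.2,"dz": 0,"wx": 0,"wy": 0,"wz": 0,"fingers": 0},{"dx": 0,"dy": 0.3,"dz": 0,"wx": 0,"wy": 0,"wz": 0,"fingers": 0},{"dx": 0,"dy": 0.4,"dz": 0,"wx": 0,"wy": 0,"wz": 0,"fingers": 0},{"dx": 0,"dy": 0.5,"dz": 0,"wx": 0,"wy": 0,"wz": 0,"fingers": 0}])

```text
time: 4.0
tool_pos: [0.442, 0.2583, 0.0919]
tool_rot: [0.0, 0.659, 0.752, -0.0]
wrist_force: [-0.9, 0.1, -0.0]
opening: 0.0005
gripper_force: 0.0
```

Run:
```python
from g import *
st()
o=np.zeros((600,800,3),np.uint8)
a=cv2.resize(viewer.snapshot("top")["pixels"][130:270,120:260],(400,400));b=cv2.resize(viewer.snapshot("wrist")["pixels"],(400,300))
o[:400,:400]=a;o[:300,400:]=b
cv2.imwrite("pics/c3.png",o)
```

```text
t 4.0 tcp [0.442  0.2583 0.0919] case -0.0379 -0.0595 F [-0.94  0.12 -0.01] j [ 0.51  0.33  1.88 -0.    0.92  0.37]
```

View pics/c3.png

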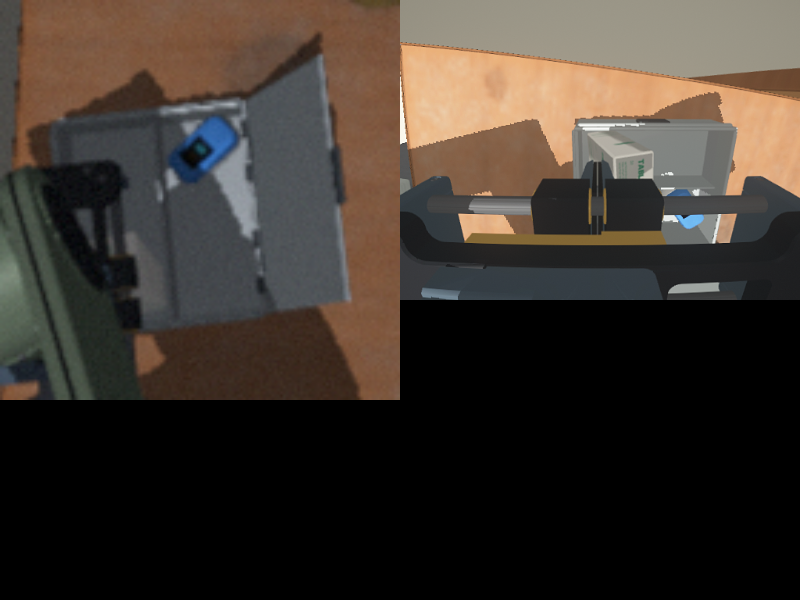

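The wrist crop shows the carton's top around (620,150) leaning away from the end wall, with the fingers at (598,200). I'll keep pushing.

Emit:
apply_moves(steps=[{"dx": 0,"dy": 0.1,"dz": 0,"wx": 0,"wy": 0,"wz": 0,"fingers": 0},{"dx": 0,"dy": 0.2,"dz": 0,"wx": 0,"wy": 0,"wz": 0,"fingers": 0},{"dx": 0,"dy": 0.3,"dz": 0,"wx": 0,"wy": 0,"wz": 0,"fingers": 0},{"dx": 0,"dy": 0.4,"dz": 0,"wx": 0,"wy": 0,"wz": 0,"fingers": 0},{"dx": 0,"dy": 0.5,"dz": 0,"wx": 0,"wy": 0,"wz": 0,"fingers": 0},{"dx": 0,"dy": 0.5,"dz": 0,"wx": 0,"wy": 0,"wz": 0,"fingers": 0},{"dx": 0,"dy": 0.5,"dz": 0,"wx": 0,"wy": 0,"wz": 0,"fingers": 0}])

```text
time: 4.8
tool_pos: [0.4615, 0.2608, 0.0918]
tool_rot: [-0.0, 0.659, 0.752, -0.0]
wrist_force: [0.0, -0.8, -1.0]
opening: 0.0007
gripper_force: 0.0
```

Run:
```python
from g import *
st()
goal(w(-.037,-.04,.31));goal(w(.19,0.02,.31))
o=np.zeros((600,800,3),np.uint8)
a=cv2.resize(viewer.snapshot("top")["pixels"][130:270,120:260],(400,400));b=cv2.resize(viewer.snapshot("wrist")["pixels"],(400,300))
o[:400,:400]=a;o[:300,400:]=b
cv2.imwrite("pics/c4.png",o)
```

```text
t 4.8 tcp [0.4615 0.2608 0.0918] case -0.0378 -0.0398 F [ 0.04 -0.8  -1.05] j [ 0.49  0.36  1.84 -0.    0.94  0.36]
goal [0.461 0.26  0.31 ] d [-0.02 -0.01 -5.45] w [-0.    0.   -0.02]
goal [0.551 0.043 0.31 ] d [-5.69  1.51 -5.45] w [-0.    0.   -0.02]
```

View pics/c4.png

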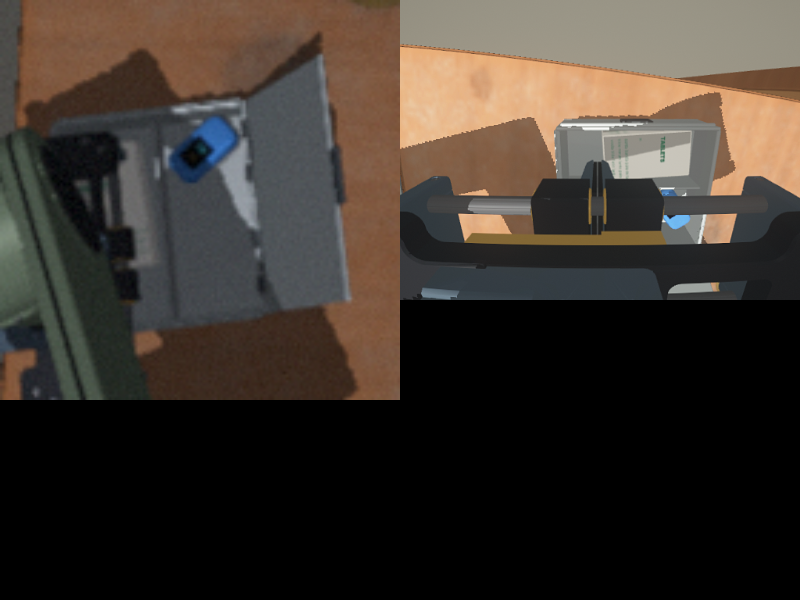

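The carton now lies flat in the left compartment (wrist crop around (650,155), top crop (140,200)). Next I'll go up and over to behind the lid.

Emit:
apply_moves(steps=[{"dx": 0,"dy": 0,"dz": -1,"wx": 0,"wy": 0,"wz": 0,"fingers": 0},{"dx": 0,"dy": 0,"dz": -2,"wx": 0,"wy": 0,"wz": 0,"fingers": 0},{"dx": 0,"dy": 0,"dz": -3.1,"wx": 0,"wy": 0,"wz": 0,"fingers": 0},{"dx": 0,"dy": 0,"dz": -4.3,"wx": 0,"wy": 0,"wz": 0,"fingers": 0},{"dx": 0,"dy": 0,"dz": -5.45,"wx": 0,"wy": 0,"wz": 0,"fingers": 0},{"dx": -1.1,"dy": 0.3,"dz": -5.45,"wx": 0,"wy": 0,"wz": 0,"fingers": 0},{"dx": -2.3,"dy": 0.6,"dz": -5.45,"wx": 0,"wy": 0,"wz": 0,"fingers": 0},{"dx": -3.5,"dy": 0.9,"dz": -5.45,"wx": 0,"wy": 0,"wz": 0,"fingers": 0},{"dx": -4.7,"dy": 1.2,"dz": -5.45,"wx": 0,"wy": 0,"wz": 0,"fingers": 0},{"dx": -5.7,"dy": 1.5,"dz": -5.45,"wx": 0,"wy": 0,"wz": 0,"fingers": 0}])

```text
time: 5.9
tool_pos: [0.5513, 0.0405, 0.3101]
tool_rot: [0.0, 0.659, 0.752, -0.0]
wrist_force: [0.7, 0.1, -0.6]
opening: 0.0006
gripper_force: 0.0
```

Run:
```python
from g import *
st()
goal(w(.192,.015,.16))
```

```text
t 5.9 tcp [0.5513 0.0405 0.3101] case 0.1926 0.0196 F [ 0.66  0.1  -0.61] j [ 0.05  0.24  1.44 -0.    1.46 -0.08]
goal [0.547 0.04  0.16 ] d [ 0.02 -0.12  3.75] w [ 0.    0.   -0.03]
```

Emit:
apply_moves(steps=[{"dx": 0,"dy": -0.1,"dz": 1,"wx": 0,"wy": 0,"wz": 0,"fingers": 0},{"dx": 0,"dy": -0.1,"dz": 2,"wx": 0,"wy": 0,"wz": 0,"fingers": 0},{"dx": 0,"dy": -0.1,"dz": 3,"wx": 0,"wy": 0,"wz": 0,"fingers": 0},{"dx": 0,"dy": -0.1,"dz": 3.75,"wx": 0,"wy": 0,"wz": 0,"fingers": 0},{"dx": 0,"dy": -0.1,"dz": 3.75,"wx": 0,"wy": 0,"wz": 0,"fingers": 0},{"dx": 0.25,"dy": -0.1,"dz": 3.75,"wx": 0,"wy": 0,"wz": 0,"fingers": 0},{"dx": 0.5,"dy": -0.1,"dz": 3.75,"wx": 0,"wy": 0,"wz": 0,"fingers": 0},{"dx": 0.75,"dy": -0.1,"dz": 3.75,"wx": 0,"wy": 0,"wz": 0,"fingers": 0},{"dx": 1.0,"dy": -0.1,"dz": 3.75,"wx": 0,"wy": 0,"wz": 0,"fingers": 0},{"dx": 1.25,"dy": -0.1,"dz": 3.75,"wx": 0,"wy": 0,"wz": 0,"fingers": 0}])

```text
time: 6.9
tool_pos: [0.5409, 0.093, 0.1609]
tool_rot: [0.001, 0.658, 0.753, 0.001]
wrist_force: [-0.2, -1.2, 0.6]
opening: 0.0001
gripper_force: 0.6
```

Run:
```python
from g import *
st()
d=viewer.snapshot("scene");cv2.imwrite("pics/s5.png",d["pixels"])
```

```text
t 6.9 tcp [0.5409 0.093  0.1609] case 0.1392 0.0163 F [-0.16 -1.21  0.61] j [ 0.15  0.32  1.71 -0.    1.11  0.02]
```

View pics/s5.png

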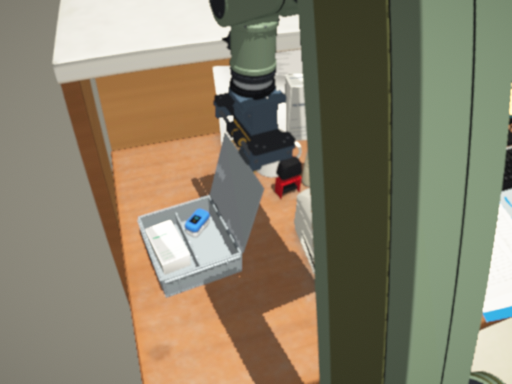

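The carton lies flat at (167,245), and the lid at (235,190) is being pushed from behind by the fingers.

Emit:
apply_moves(steps=[{"dx": 0.25,"dy": 0,"dz": 0,"wx": 0,"wy": 0,"wz": 0,"fingers": 0},{"dx": 0.5,"dy": 0,"dz": 0,"wx": 0,"wy": 0,"wz": 0,"fingers": 0},{"dx": 0.75,"dy": 0,"dz": 0,"wx": 0,"wy": 0,"wz": 0,"fingers": 0},{"dx": 1.0,"dy": 0,"dz": 0,"wx": 0,"wy": 0,"wz": 0,"fingers": 0},{"dx": 1.25,"dy": 0,"dz": 0,"wx": 0,"wy": 0,"wz": 0,"fingers": 0},{"dx": 1.5,"dy": 0,"dz": 0,"wx": 0,"wy": 0,"wz": 0,"fingers": 0},{"dx": 1.75,"dy": 0,"dz": 0.05,"wx": 0,"wy": 0,"wz": 0,"fingers": 0},{"dx": 2.0,"dy": 0,"dz": 0.1,"wx": 0,"wy": 0,"wz": 0,"fingers": 0},{"dx": 2.25,"dy": 0,"dz": 0.15,"wx": 0,"wy": 0,"wz": 0,"fingers": 0},{"dx": 2.5,"dy": 0,"dz": 0.2,"wx": 0,"wy": 0,"wz": 0,"fingers": 0}])

```text
time: 7.95
tool_pos: [0.5272, 0.1919, 0.1516]
tool_rot: [-0.0, 0.659, 0.752, -0.0]
wrist_force: [-0.1, -0.6, 0.2]
opening: 0.0002
gripper_force: 0.3
```

Emit:
apply_moves(steps=[{"dx": 0.25,"dy": 0,"dz": 0.05,"wx": 0,"wy": 0,"wz": 0,"fingers": 0},{"dx": 0.5,"dy": 0,"dz": 0.1,"wx": 0,"wy": 0,"wz": 0,"fingers": 0},{"dx": 0.75,"dy": 0,"dz": 0.15,"wx": 0,"wy": 0,"wz": 0,"fingers": 0},{"dx": 1.0,"dy": 0,"dz": 0.2,"wx": 0,"wy": 0,"wz": 0,"fingers": 0},{"dx": 1.25,"dy": 0,"dz": 0.25,"wx": 0,"wy": 0,"wz": 0,"fingers": 0},{"dx": 1.5,"dy": 0,"dz": 0.25,"wx": 0,"wy": 0,"wz": 0,"fingers": 0},{"dx": 1.5,"dy": 0,"dz": 0.25,"wx": 0,"wy": 0,"wz": 0,"fingers": 0}])

```text
time: 8.65
tool_pos: [0.5192, 0.2519, 0.1419]
tool_rot: [-0.0, 0.658, 0.753, 0.0]
wrist_force: [-0.8, -0.3, -0.2]
opening: 0.0004
gripper_force: 0.0
```

Run:
```python
from g import *
st()
d=viewer.snapshot("scene");cv2.imwrite("pics/s6.png",d["pixels"])
```

```text
t 8.65 tcp [0.5192 0.2519 0.1419] case -0.0211 0.0162 F [-0.76 -0.33 -0.24] j [0.43 0.38 1.67 0.   1.1  0.3 ]
```

View pics/s6.png

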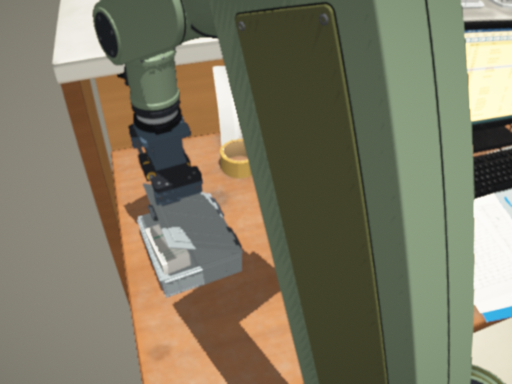

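The lid is sinking past half-shut (around (195,235)). I'll lift clear and wait.

Emit:
apply_moves(steps=[{"dx": 0,"dy": 0,"dz": -1,"wx": 0,"wy": 0,"wz": 0,"fingers": 0},{"dx": 0,"dy": 0,"dz": -2,"wx": 0,"wy": 0,"wz": 0,"fingers": 0},{"dx": 0,"dy": 0,"dz": -3,"wx": 0,"wy": 0,"wz": 0,"fingers": 0},{"dx": 0,"dy": -1,"dz": -3,"wx": 0,"wy": 0,"wz": 0,"fingers": 0},{"dx": 0,"dy": -2,"dz": -3,"wx": 0,"wy": 0,"wz": 0,"fingers": 0},{"dx": 0,"dy": -3,"dz": -3,"wx": 0,"wy": 0,"wz": 0,"fingers": 0},{"dx": 0,"dy": -4,"dz": -3,"wx": 0,"wy": 0,"wz": 0,"fingers": 0},{"dx": 0,"dy": -5,"dz": -3,"wx": 0,"wy": 0,"wz": 0,"fingers": 0},{"dx": 0,"dy": -5,"dz": -3,"wx": 0,"wy": 0,"wz": 0,"fingers": 0},{"dx": 0,"dy": -5,"dz": -3,"wx": 0,"wy": 0,"wz": 0,"fingers": 0}])

```text
time: 9.7
tool_pos: [0.3212, 0.2239, 0.2626]
tool_rot: [0.001, 0.658, 0.753, 0.001]
wrist_force: [0.2, -0.1, 0.1]
opening: 0.0003
gripper_force: 0.0
```

Emit:
apply_moves(steps=[{"dx": 0,"dy": 0,"dz": 0,"wx": 0,"wy": 0,"wz": 0,"fingers": 0},{"dx": 0,"dy": 0,"dz": 0,"wx": 0,"wy": 0,"wz": 0,"fingers": 0},{"dx": 0,"dy": 0,"dz": 0,"wx": 0,"wy": 0,"wz": 0,"fingers": 0},{"dx": 0,"dy": 0,"dz": 0,"wx": 0,"wy": 0,"wz": 0,"fingers": 0},{"dx": 0,"dy": 0,"dz": 0,"wx": 0,"wy": 0,"wz": 0,"fingers": 0},{"dx": 0,"dy": 0,"dz": 0,"wx": 0,"wy": 0,"wz": 0,"fingers": 0},{"dx": 0,"dy": 0,"dz": 0,"wx": 0,"wy": 0,"wz": 0,"fingers": 0},{"dx": 0,"dy": 0,"dz": 0,"wx": 0,"wy": 0,"wz": 0,"fingers": 0},{"dx": 0,"dy": 0,"dz": 0,"wx": 0,"wy": 0,"wz": 0,"fingers": 0},{"dx": 0,"dy": 0,"dz": 0,"wx": 0,"wy": 0,"wz": 0,"fingers": 0}])

```text
time: 10.7
tool_pos: [0.3211, 0.224, 0.2619]
tool_rot: [0.0, 0.659, 0.752, 0.0]
wrist_force: [-0.6, 0.5, 0.7]
opening: 0.0004
gripper_force: 0.0
```

Run:
```python
from g import *
st()
o=np.zeros((600,800,3),np.uint8)
a=cv2.resize(viewer.snapshot("top")["pixels"][130:270,120:260],(400,400));b=cv2.resize(viewer.snapshot("scene")["pixels"][150:310,100:260],(400,400))
o[:400,:400]=a;o[:400,400:]=b
cv2.imwrite("pics/c7.png",o)
for a in(0,.03,.1):
    X=[w(.0775-.155*np.cos(a),y,.056+.155*np.sin(a)+.004) for y in(.085,-.085)]
    print(a,((proj("top",X)-[120,130])*400/140).round(0).tolist(),((proj("scene",X)-[100,150])*2.5+[400,0]).round(0).tolist())
```

```text
t 10.7 tcp [0.3211 0.224  0.2619] case -0.0201 -0.1838 F [-0.58  0.48  0.73] j [ 0.58 -0.01  1.85 -0.    1.3   0.45]
0 [[52.0, 122.0], [71.0, 337.0]] [[494.0, 165.0], [556.0, 326.0]]
0.03 [[51.0, 121.0], [70.0, 338.0]] [[493.0, 160.0], [555.0, 322.0]]
0.1 [[48.0, 119.0], [67.0, 338.0]] [[492.0, 151.0], [554.0, 312.0]]
```

View pics/c7.png

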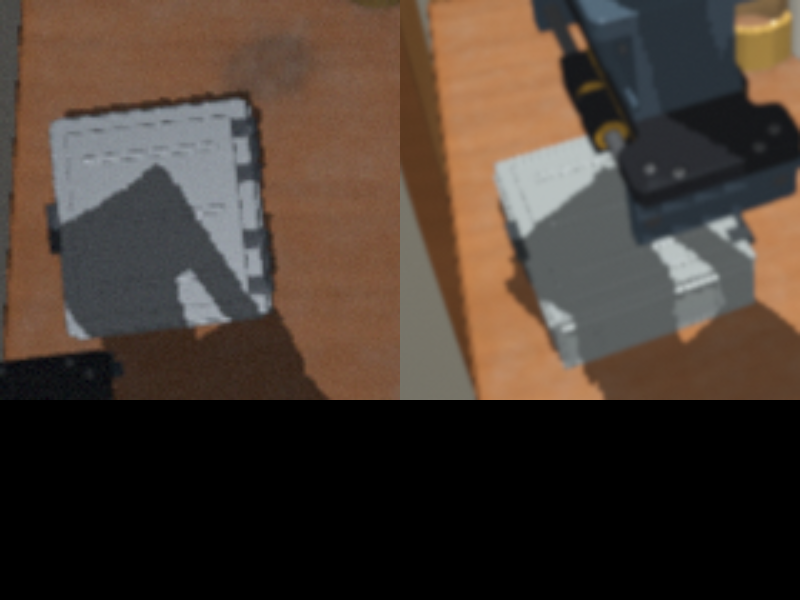

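The lid looks shut: its free corners at (53,122) and (73,338) in the top crop and (497,165) and (556,326) in the scene crop match the prediction for 0 rad. To be sure, I'll press its edge down lightly.

Run:
```python
from g import *
goal(w(-.05,-.02,.262));goal(w(-.05,-.02,.075))
```

```text
goal [0.479 0.276 0.262] d [ 0.75  4.09 -0.  ] w [ 0.    0.   -0.02]
goal [0.479 0.276 0.075] d [0.75 4.09 4.67] w [ 0.    0.   -0.02]
```

Emit:
apply_moves(steps=[{"dx": 0.25,"dy": 1.1,"dz": 0,"wx": 0,"wy": 0,"wz": 0,"fingers": 0},{"dx": 0.5,"dy": 2.2,"dz": 0,"wx": 0,"wy": 0,"wz": 0,"fingers": 0},{"dx": 0.75,"dy": 3.3,"dz": 0,"wx": 0,"wy": 0,"wz": 0,"fingers": 0},{"dx": 0.75,"dy": 4.1,"dz": 1,"wx": 0,"wy": 0,"wz": 0,"fingers": 0},{"dx": 0.75,"dy": 4.1,"dz": 2,"wx": 0,"wy": 0,"wz": 0,"fingers": 0},{"dx": 0.75,"dy": 4.1,"dz": 3,"wx": 0,"wy": 0,"wz": 0,"fingers": 0},{"dx": 0.75,"dy": 4.1,"dz": 4,"wx": 0,"wy": 0,"wz": 0,"fingers": 0},{"dx": 0.75,"dy": 4.1,"dz": 4.5,"wx": 0,"wy": 0,"wz": 0,"fingers": 0},{"dx": 0.75,"dy": 4.1,"dz": 4.65,"wx": 0,"wy": 0,"wz": 0,"fingers": 0},{"dx": 0.75,"dy": 4.1,"dz": 4.65,"wx": 0,"wy": 0,"wz": 0,"fingers": 0}])

```text
time: 11.8
tool_pos: [0.4797, 0.2754, 0.0755]
tool_rot: [-0.0, 0.659, 0.752, -0.001]
wrist_force: [-0.2, 0.2, 0.8]
opening: 0.0002
gripper_force: 0.0
```

Emit:
apply_moves(steps=[{"dx": 0,"dy": 0,"dz": 0.1,"wx": 0,"wy": 0,"wz": 0,"fingers": 0},{"dx": 0,"dy": 0,"dz": 0.2,"wx": 0,"wy": 0,"wz": 0,"fingers": 0},{"dx": 0,"dy": 0,"dz": 0.25,"wx": 0,"wy": 0,"wz": 0,"fingers": 0}])

```text
time: 12.1
tool_pos: [0.4801, 0.2757, 0.0666]
tool_rot: [0.0, 0.659, 0.752, 0.001]
wrist_force: [0.6, 0.2, 0.3]
opening: 0.0005
gripper_force: 0.0
```

Emit:
apply_moves(steps=[{"dx": 0,"dy": 0,"dz": 0.03,"wx": 0,"wy": 0,"wz": 0,"fingers": 0},{"dx": 0,"dy": 0,"dz": 0.05,"wx": 0,"wy": 0,"wz": 0,"fingers": 0},{"dx": 0,"dy": 0,"dz": 0.05,"wx": 0,"wy": 0,"wz": 0,"fingers": 0}])

```text
time: 12.4
tool_pos: [0.4798, 0.2755, 0.0643]
tool_rot: [0.0, 0.659, 0.752, 0.0]
wrist_force: [-0.9, -0.5, 1.7]
opening: 0.0006
gripper_force: 1.0
```

Emit:
apply_moves(steps=[{"dx": 0,"dy": 0,"dz": -0.5,"wx": 0,"wy": 0,"wz": 0,"fingers": 0},{"dx": 0,"dy": 0,"dz": -1.5,"wx": 0,"wy": 0,"wz": 0,"fingers": 0},{"dx": 0,"dy": 0,"dz": -2.5,"wx": 0,"wy": 0,"wz": 0,"fingers": 0},{"dx": 0,"dy": 0,"dz": -3.5,"wx": 0,"wy": 0,"wz": 0,"fingers": 0},{"dx": 0,"dy": 0,"dz": -3.5,"wx": 0,"wy": 0,"wz": 0,"fingers": 0},{"dx": 0,"dy": 0,"dz": -3.5,"wx": 0,"wy": 0,"wz": 0,"fingers": 0}])

```text
time: 13.0
tool_pos: [0.4799, 0.2756, 0.2047]
tool_rot: [0.0, 0.659, 0.752, 0.001]
wrist_force: [0.4, -0.0, -0.2]
opening: 0.0006
gripper_force: 0.0
```

```bash
python3 -c "
from cell import ticket
print(ticket.close_job())"
```

```text
the job is handed in; nothing more can be done
None
```

The carton was tipped flat in its own compartment and the lid pushed shut; a light press found its top at about 64 mm, the height expected when shut. The job is handed in at about 13 s, with no verdict returned.

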